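# Lift the press plate off its tile mould

## Task

The tile under the oblong press plate has to dry: grip the oblong metal press plate by its wooden handle, lift it straight up off its two pins, keeping it level, and set it down gently and flat in the middle of the bare plywood board. Leave the round press plate where it is on its own mould.

Things in the scene. Friction and masses are not known exactly. Their poses are not given: they have to be found in the camera images.
- oblong_plate: Oblong press plate: aluminium, 105 (x) by 165 (y) by 12 mm thick, about 0.5 kg, 13 mm through holes at y = -65, +65 mm. Upright on its middle a wooden handle bar 22 mm wide (x), 80 long (y), 40 high: top 52 mm above the underside. Origin: centre of underside; z up. Starts level on its mould's tile, underside 28 mm above the bench, pins standing through the holes, 20 mm proud of its upper face.
- oblong_mould: Oblong plate's mould, fixed: dark wooden base 140 (x) by 200 (y) by 18 mm thick, a terracotta tile 100 x 100 x 10 mm fixed on its middle, two upright steel pins 9 mm thick at y = -65, +65 mm. Pin tops are 60 mm above the bench: the plate must rise 32 mm to clear them. Origin: centre of the underside, on the bench; axes as the plate's at the start.
- round_plate: Round press plate, to be left alone: aluminium disc 168 mm across, 12 mm thick, with the same wooden handle and two pins, on a dark wooden mould of its own (160 x 200 mm). Origin: centre of the underside, 28 mm above the bench.
- ware_board: Drying board, fixed flat on the bench: bare plywood, 240 (x) by 200 (y) by 16 mm thick. Origin: centre of its underside, on the bench; its upper face is 16 mm above that. Pots up to 70 mm high stand just off the far (+x) edges of the board and the moulds.

How it is judged:
On the way:
1. the oblong plate is lifted straight up, level, until it is clear of its pins: underside above the pin tops, centre within 40 mm of the mould's centre seen from above (z of oblong_plate in the frame of oblong_mould above 0.06 m and horizontal distance between oblong_plate and oblong_mould below 0.04 m and angle between oblong_plate's own z axis and vertical below 0.26 rad), for 0.05 s.
At the end, for the whole second after the job is handed in: The oblong plate lies still and flat (within about 6 degrees), handle up, on the plywood board, its centre within 35 mm of the board's centre, turned any way; the round plate is still on its pins, within 15 mm of where it was (horizontal distance between oblong_plate and ware_board below 0.035 m and z of oblong_plate in the frame of ware_board between 0.01 and 0.022 m and angle between each of oblong_plate, round_plate's own z axis and vertical below 0.1 rad and linear speed of oblong_plate below 0.02 m/s and distance of round_plate from where it was at the start of the episode below 0.015 m); the robot touches nothing.
It fails at once if the oblong plate is tipped by more than 15 degrees (angle between oblong_plate's own z axis and vertical above 0.26 rad).
It fails at once if the oblong plate is dropped: let go with its underside more than 20 mm above the board, away from its mould (contact force between the fingers and oblong_plate below 0.05 N and horizontal distance between oblong_plate and oblong_mould above 0.06 m and z of oblong_plate in the frame of ware_board above 0.036 m).
It fails at once if the round plate is lifted or pushed by more than 15 mm (distance of round_plate from where it was at the start of the episode above 0.015 m).
It also fails if it takes over 42 s, if anything falls off the work surface, if the arm or the gripper's body presses on something with over 40 N, if the wrist force passes 120 N, or if a joint passes its speed limit or range.

## Robot

A 7-joint arm with a two-finger parallel gripper is mounted at the origin on the work surface. World frame = base frame: x ahead of the robot, y to its left, z up, the work surface at z = 0. Lengths are in m, angles in rad, forces in N, time in s.
With the tool pointing down it reaches from about 0.4 to 0.85 m from the base axis. Payload 4.5 kg.
Tool frame: the origin (TCP) lies at the very end of the fingers, on their centre line; the grasp point (between the pads) lies 19 mm behind it (r.grip_depth is the distance from the TCP to the grasp point, in m); z points along the fingers, x is the direction in which the jaws open and shut, and the axes are right-handed (so a half turn about z gives the same grasp; the last joint's range is limited). The gripper opens to 88 mm and grips with 3 to 60 N. Pads are 18 mm wide; open, the fingers measure 123 mm over their backs; the gripper's body (75 mm by 187 mm) begins 45 mm behind the grasp point.
Start: joints at [1.217, 0.689, -0.195, 1.565, 0.157, 0.902, -0.215], TCP at [0.236, -0.579, 0.239] pointing down, gripper open.
Joint ranges: [-3.01, 3.01], [-0.46, 2.08], [-1.47, 1.51], [0.13, 2.56], [-1, 4.14], [0.04, 2.09], [-2.66, 2.66]. Speed limits (rad/s): [2.57, 2.57, 3.14, 3.14, 3.14, 3.14, 3.14].

## Interface

Orientations are given as a unit quaternion [x, y, z, w].
In Python, from plant import r gives the robot as it stands. The module is installed in compiled form; this text tells all that it offers.
- The arm moves only by the shell command python3 -m jog 'ROWS' [FORCE]. ROWS is JSON, a list of rows, each a list of 5 numbers: the shift along the tool's x, y, z in units of 1 m (1.0 is 1 m), then the turn about the tool's z in units of 360 degrees (1.0 is 360 degrees), then the closure, from 0 (fully open) to 1 (shut). In form: [[dx, dy, dz, yaw, fingers], ...]. A call has 1 to 20 rows; each row shifts and turns the commanded pose from where the row before left it, along the tool's axes as they then stand; what a row does not reach is not made up. A row lasts 1/10 s, in which the tool goes at most 50 mm and 8.59 degrees, less where a joint would pass 70% of its speed; a pose out of reach is approached as far as the arm can. A call with a number of a shift or a turn outside -1 to 1 is refused whole. A call with a gripper value outside its range is refused whole. The fingers move at their own pace and stop on an object; FORCE is the grip in N (left out, the last holds). Time passes only in rows, so rows that do not move let the fingers close. It gives the time, the measured TCP pose, the force and the opening at its end, in the units of the state.
- r.get_state(): the state, without advancing time (a new reading comes with each control period).
- r.snapshot(name): name is "scene" or "top" or "wrist"; returns the picture (480x640x3 uint8, red, green, blue); there is no depth.
- r.get_calibration(name): a dict with "mtx" (3x3 intrinsics, pixels), "dist" ([k1, k2, p1, p2, k3] as OpenCV has them; the pictures are not rectified), "R" (3x3) and "t" (3): a world point X has camera coordinates R X + t. Camera axes: x right, y down, z forward; pixel columns grow to the right and rows downward; lengths in m; the calibration is good to about 2 mm. A picture is of the moment at which its call begins: read the wrist's pose just before it. get_calibration takes no time and is no camera call; for the wrist camera it gives the pose at the moment of the call.
- r.finish_job(): hands the job in, once; it reports no verdict.
Trained networks look in the newest picture that a camera, given by its name, has taken for a name from the list of things; names that differ only in an ending like _2 or _b are one class to them, and where a whole thing is asked for, a point or a joint stands for the part that bears it (a point fixed in the world has none). Each returns a list of dicts, best first, with "score" (0 to 1); they miss things now and then, are a little off and sometimes report something else, mostly with a low value. They report only what shows in the picture. A call takes as long as a camera call.
- r.cut_out(thing, camera): "pixels" (480x640 bool, what is visible of it) and "rect" ([left, top, right, bottom] in pixels, round what is visible of it).
The state is a dict: "clock": time; "q": joint angles; "qd": joint speeds; "joint_torque": joint torques, N m; "tool_pos": TCP position; "eef_rot": TCP orientation; "contact_force": force on the tool from outside, world axes, zero at the start; "moment": the same for the moment, N m; "opening": opening from 0.0 (shut) to 1.0 (fully open).
Only numpy, scipy, OpenCV 4.12 (cv2) and the standard library are available. Lean on these libraries where they do the work, as an engineer would, in place of code of your own. Each camera call takes 0.05 s, during which the arm holds its last target.

## Working session

There is one attempt and no reset: what is moved stays moved. The work goes in short steps, Python scripts to look and compute and a shell command to move; the robot and the scene stay as the last step left them, time stands still between calls to the robot, and variables do not carry over. Pictures are saved under pics/ and viewed, and the job is handed in when it is done.

```bash
mkdir -p pics; python3 - <<'E'
from plant import r
import cv2,numpy as np
s=r.get_state();print(s['clock'],s['tool_pos'],s['eef_rot'],s['opening'],s['contact_force'])
for n in ['scene','top']:
    im=r.snapshot(n);cv2.imwrite(f'pics/{n}0.png',im[:,:,::-1])
    for t in ['oblong_plate','oblong_mould','round_plate','ware_board']:
        for d in r.cut_out(t,n)[:2]:
            m=d['pixels'];ys,xs=np.nonzero(m);print(n,t,round(d['score'],2),d['rect'],xs.mean().round(1),ys.mean().round(1),m.sum())
            np.save(f'pics/{n}_{t}.npy',m) if d is not None else 0
print(r.get_state()['clock'])
E
```

```text
0.0 [ 0.23606412 -0.5780357   0.23792073] [ 8.30139872e-01 -5.57554468e-01 -7.84847407e-04 -4.38466657e-04] 1.0037613937281713 [-0.4795889  -0.24534533 -0.47611118]
scene oblong_plate 0.82 [386.2, 139.7, 472.9, 202.6] 430.5 171.5 2995
scene oblong_mould 0.69 [373.2, 145.2, 483.9, 220.5] 428.1 192.7 2116
scene ware_board 0.79 [117.9, 308.9, 319.3, 480.0] 220.4 397.5 18285
top oblong_plate 0.9 [124.4, 213.8, 217.7, 276.3] 171.8 244.2 4812
top oblong_mould 0.95 [120.6, 206.8, 231.8, 287.6] 184.0 247.6 2685
top round_plate 0.84 [279.7, 211.0, 369.1, 307.3] 325.9 256.4 6219
top ware_board 0.67 [438.2, 185.1, 562.9, 317.1] 498.2 250.5 13643
0.5
```

View pics/top0.png

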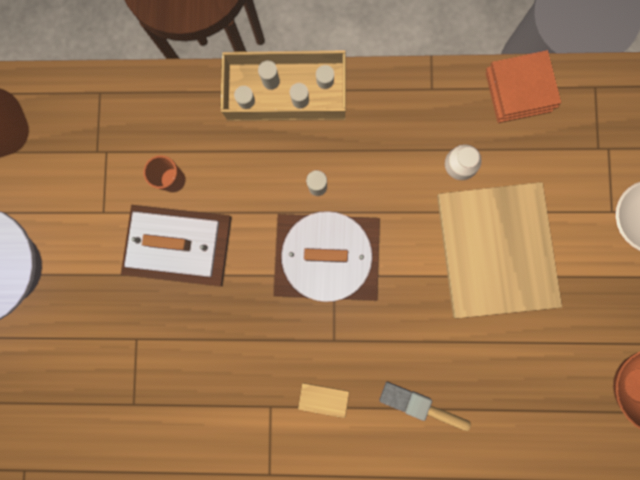

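View pics/scene0.png

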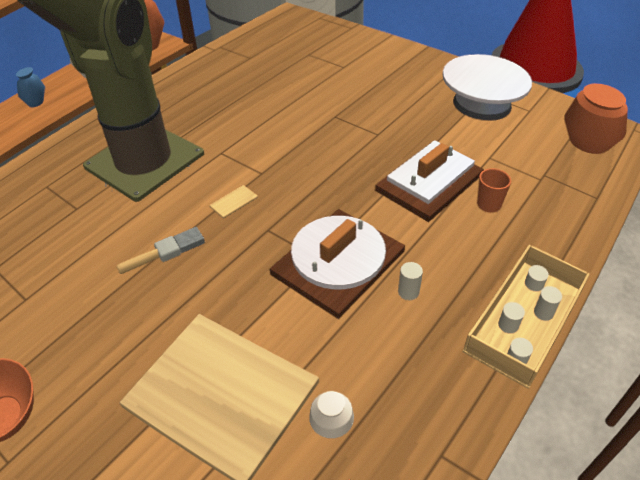

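The top view shows the oblong plate at about (172,244), with its handle running from (143,241) to (190,245). The round plate is at (326,256) and the plywood board at (499,250). One pot stands near (463,161), just beyond the board. Next I compute positions from the masks.

```bash
cat > h.py <<'E'
from plant import r
import cv2,numpy as np
def ray(n,px,z,c=None):
    c=c or r.get_calibration(n)
    px=np.array(px,float).reshape(-1,1,2)
    u=cv2.undistortPoints(px,np.array(c['mtx']),np.array(c['dist'])).reshape(-1,2)
    R=np.array(c['R']);t=np.array(c['t'])
    d=np.c_[u,np.ones(len(u))]@R; o=-R.T@t
    return (o+d*((z-o[2])/d[:,2])[:,None])[:,:2]
def rect(n,m,z):
    m=m.astype(np.uint8)
    cs,_=cv2.findContours(m,cv2.RETR_EXTERNAL,cv2.CHAIN_APPROX_NONE)
    k=max(cs,key=cv2.contourArea)
    p=ray(n,k.reshape(-1,2),z)
    return cv2.minAreaRect((p*1000).astype(np.float32)), cv2.boxPoints(cv2.minAreaRect((p*1000).astype(np.float32)))
E
python3 - <<'E'
from h import *
c=r.get_calibration('top');print('campos',-np.array(c['R']).T@np.array(c['t']))
for n in ['top','scene']:
  for t,z in [('oblong_plate',.04),('oblong_mould',.018),('round_plate',.04),('ware_board',.016)]:
    try:m=np.load(f'pics/{n}_{t}.npy')
    except Exception: continue
    a,b=rect(n,m,z);print(n,t,a,b.round().tolist())
# handle by colour within plate mask (top)
im=cv2.imread('pics/top0.png');hsv=cv2.cvtColor(im,cv2.COLOR_BGR2HSV)
m=(hsv[...,1]>120)&(hsv[...,2]>110)
k=np.zeros_like(m);k[230:258,138:196]=1
m=m&k;print(m.sum());print('handle top',rect('top',m,.08)[0])
for p,z in [((163,173),.0),((463,161),.0),((316,182),0)]: print('pot',ray('top',p,.05))
# pins
print('pins',ray('top',[(137,240),(204,247)],.06))
E
```

```text
campos [ 0.49017776 -0.00559535  0.89007122]
top oblong_plate ((563.3596801757812, 311.4870910644531), (169.93971252441406, 107.32915496826172), 83.80892944335938) [[501.0, 233.0], [608.0, 221.0], [626.0, 390.0], [519.0, 402.0]]
top oblong_mould ((563.2160034179688, 311.29132080078125), (204.14892578125, 141.53448486328125), 83.70112609863281) [[482.0, 218.0], [622.0, 202.0], [645.0, 405.0], [504.0, 421.0]]
top round_plate ((541.515380859375, 17.494361877441406), (166.10769653320312, 166.06602478027344), 45.45533752441406) [[424.0, 17.0], [542.0, -100.0], [659.0, 18.0], [541.0, 135.0]]
top ware_board ((556.5634765625, -308.7741394042969), (239.50396728515625, 204.21310424804688), 6.3351006507873535) [[426.0, -221.0], [449.0, -423.0], [687.0, -397.0], [664.0, -194.0]]
scene oblong_plate ((570.0814819335938, 304.5906982421875), (181.80850219726562, 117.92857360839844), 82.18505859375) [[499.0, 223.0], [616.0, 207.0], [641.0, 387.0], [524.0, 403.0]]
scene oblong_mould ((570.9501953125, 299.33172607421875), (220.18960571289062, 150.8025360107422), 82.88301849365234) [[482.0, 199.0], [632.0, 181.0], [659.0, 399.0], [510.0, 418.0]]
scene ware_board ((561.2506103515625, -316.45977783203125), (244.17739868164062, 202.59127807617188), 6.074972629547119) [[429.0, -229.0], [451.0, -430.0], [693.0, -404.0], [672.0, -203.0]]
413
handle top ((563.9407348632812, 311.59820556640625), (76.54088592529297, 18.074085235595703), 83.82011413574219)
pot [[0.69890263 0.32914243]]
pot [[ 0.71948293 -0.23803523]]
pot [[0.68058588 0.03644001]]
pins [[0.56929856 0.36955866]
 [0.55649119 0.24298232]]
```

```bash
python3 -m jog '[[-0.0185,-0.0335,0,0,0],[-0.0185,-0.0335,0,0,0],[-0.0185,-0.0335,0,0,0],[-0.0185,-0.0335,0,0,0],[-0.0185,-0.0335,0,0,0],[-0.0185,-0.0335,0,0,0],[-0.0185,-0.0335,0,0,0],[-0.0185,-0.0335,0,0,0],[-0.0185,-0.0335,0,0,0],[-0.0185,-0.0335,0,0,0],[-0.0185,-0.0335,0,0,0],[0,0,0,-0.019,0],[0,0,0,-0.019,0],[0,0,0,-0.019,0],[0,0,0,-0.019,0],[0,0,0,-0.019,0],[0,0,0,-0.019,0],[0,0,0,-0.019,0],[0,0,0,-0.019,0],[0,0,0,-0.019,0]]' 40
cat >> h.py <<'E'
from scipy.spatial.transform import Rotation as Ro
def go(x,y,z,yawdeg):
    s=r.get_state();p=np.array(s['tool_pos']);M=Ro.from_quat(s['eef_rot']).as_matrix()
    a=np.degrees(np.arctan2(M[1,0],M[0,0]))
    d=M.T@(np.array([x,y,z])-p)
    print('clock',round(s['clock'],2),'pos',p.round(4),'yaw',a.round(2),'tilt',np.degrees(np.arccos(-M[2,2])).round(2),'q',np.round(s['q'],2),'F',np.round(s['contact_force'],1),'op',round(s['opening'],3))
    print('d_tool',d.round(4),'turns',round(-((yawdeg-a+180)%360-180)/360,4))
E
python3 -c "
from h import *
go(.563,.3115,.238,-6.2)"
```

```text
clock: 2.5
tool_pos: [0.5006, -0.251, 0.2388]
eef_rot: [0.999, -0.052, 0.0, 0.0]
contact_force: [-0.1, -0.3, -0.7]
opening: 0.999
clock 2.5 pos [ 0.5006 -0.251   0.2388] yaw -5.95 tilt 0.02 q [ 0.66  0.63 -0.47  1.76  0.37  0.84 -0.08] F [-0.1 -0.3 -0.7] op 0.999
d_tool [ 0.0038 -0.5659  0.0007] turns 0.0007
```

```bash
python3 -m jog '[[0,-0.035,0,0,0],[0,-0.035,0,0,0],[0,-0.035,0,0,0],[0,-0.035,0,0,0],[0,-0.035,0,0,0],[0,-0.035,0,0,0],[0,-0.035,0,0,0],[0,-0.035,0,0,0],[0,-0.035,0,0,0],[0,-0.035,0,0,0],[0,-0.035,0,0,0],[0,-0.035,0,0,0],[0,-0.035,0,0,0],[0,-0.035,0,0,0],[0.002,-0.035,0,0,0],[0.002,-0.035,0,0,0],[0,-0.006,0,0,0],[0,0,0,0,0]]' 40
python3 - <<'E'
from h import *
go(.563,.3115,.238,-6.2)
c=r.get_calibration('wrist');im=r.snapshot('wrist');cv2.imwrite('pics/w1.png',im[:,:,::-1])
d=r.cut_out('oblong_plate','wrist')
for x in d[:1]:
    print(x['score'],x['rect']);a=rect('wrist',x['pixels'],.04);print(a[0])
np.save('pics/wc.npy',c,allow_pickle=True)
E
```

```text
clock: 4.3
tool_pos: [0.5653, 0.3128, 0.2384]
eef_rot: [0.999, -0.053, -0.0, -0.0]
contact_force: [0.4, -0.4, 0.4]
opening: 1.0
clock 4.3 pos [0.5653 0.3128 0.2384] yaw -6.09 tilt 0.03 q [-0.36  0.74 -0.4   1.49  0.32  0.98 -0.96] F [ 0.4 -0.4  0.4] op 1.0
d_tool [-0.0022  0.0015  0.0004] turns 0.0003
0.93 [250.6, 105.7, 379.2, 290.0]
((566.083251953125, 309.0476379394531), (165.5219268798828, 105.72042846679688), 83.44239044189453)
```

View pics/w1.png

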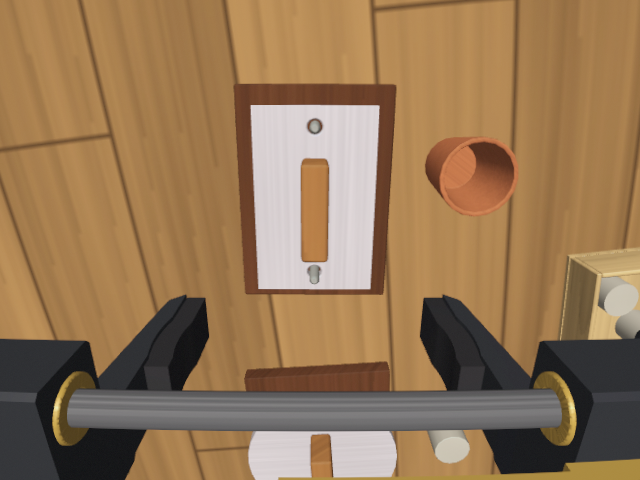

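The wrist view shows the plate at (315,200), pins through both holes and handle from (315,160) to (315,262). It lines up with the jaws. Its position agrees with the top camera to within 3 mm. The pot at (472,175) is clear of the gripper, so I descend.

```bash
python3 -m jog '[[0,0.0022,0.02,0.0006,0],[0,0,0.03,0,0],[0,0,0.03,0,0],[0,0,0.03,0,0],[0,0,0.03,0,0],[0,0,0.02,0,0],[0,0,0.01,0,0],[0,0,0.01,0,0],[0,0,0.01,0,0],[0,0,0,0,0],[0,0,0,0,0]]' 40
python3 - <<'E'
from h import *
go(.5648,.3105,.048,-6.3)
im=r.snapshot('wrist');cv2.imwrite('pics/w2.png',im[:,:,::-1])
E
```

```text
clock: 5.5
tool_pos: [0.5659, 0.3093, 0.0492]
eef_rot: [0.998, -0.056, 0.0, -0.0]
contact_force: [-0.7, 0.4, -0.3]
opening: 1.004
clock 5.5 pos [0.5659 0.3093 0.0492] yaw -6.44 tilt 0.04 q [-0.41  0.98 -0.3   1.62  0.44  0.62 -1.06] F [-0.7  0.4 -0.3] op 1.004
d_tool [-0.0013 -0.0011  0.0012] turns -0.0004
```

View pics/w2.png

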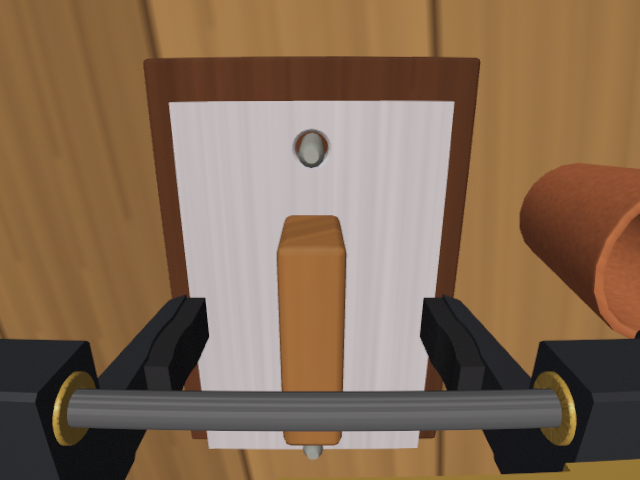

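The handle at column 312 is centred between the fingers, whose midpoint is at column 314, and the fingers straddle it above the plate. I close the gripper.

```bash
python3 -m jog '[[0,0,0,0,0.4],[0,0,0,0,0.7],[0,0,0,0,0.8],[0,0,0,0,0.9],[0,0,0,0,1],[0,0,0,0,1],[0,0,0,0,1],[0,0,0,0,1],[0,0,0,0,1],[0,0,0,0,1]]' 45
python3 -c "
from h import *
go(.5648,.3105,.048,-6.3)"
```

```text
clock: 6.55
tool_pos: [0.5655, 0.3092, 0.0487]
eef_rot: [0.998, -0.056, -0.0, 0.0]
contact_force: [0.2, 0.2, -0.1]
opening: 0.245
clock 6.55 pos [0.5655 0.3092 0.0487] yaw -6.43 tilt 0.01 q [-0.41  0.98 -0.3   1.62  0.44  0.62 -1.06] F [ 0.2  0.2 -0.1] op 0.245
d_tool [-0.0008 -0.0012  0.0007] turns -0.0004
```

The opening is 0.245, which is about 22 mm, so the handle is gripped with little side force. I lift straight up, slowly.

```bash
python3 -m jog '[[0,0,-0.003,0,1],[0,0,-0.005,0,1],[0,0,-0.006,0,1],[0,0,-0.006,0,1],[0,0,-0.006,0,1],[0,0,-0.006,0,1],[0,0,-0.006,0,1],[0,0,-0.006,0,1],[0,0,-0.006,0,1],[0,0,-0.005,0,1],[0,0,0,0,1],[0,0,0,0,1]]'
python3 - <<'E'
from h import *
go(.559,-.311,.2,-6.3)
im=r.snapshot('wrist');cv2.imwrite('pics/w3.png',im[:,:,::-1])
im=r.snapshot('scene');cv2.imwrite('pics/s3.png',im[:,:,::-1])
E
```

```text
clock: 7.75
tool_pos: [0.5656, 0.3091, 0.1037]
eef_rot: [0.998, -0.056, 0.0, 0.0]
contact_force: [0.6, 0.0, -6.0]
opening: 0.243
clock 7.75 pos [0.5656 0.3091 0.1037] yaw -6.44 tilt 0.01 q [-0.39  0.9  -0.34  1.6   0.41  0.71 -1.04] F [ 0.6  0.  -6. ] op 0.243
d_tool [ 0.063   0.617  -0.0962] turns -0.0004
```

View pics/w3.png

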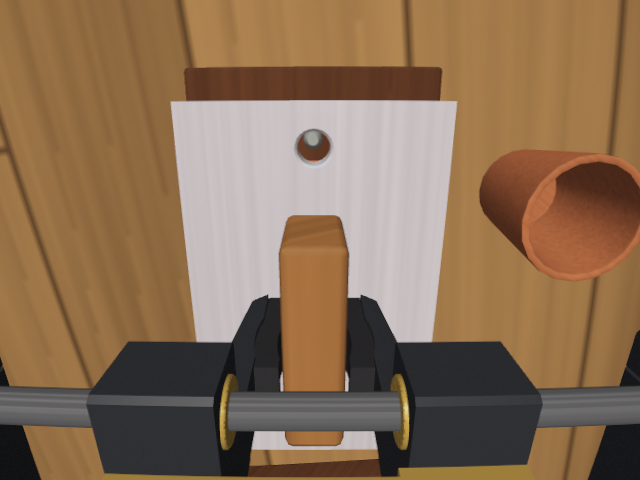

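View pics/s3.png

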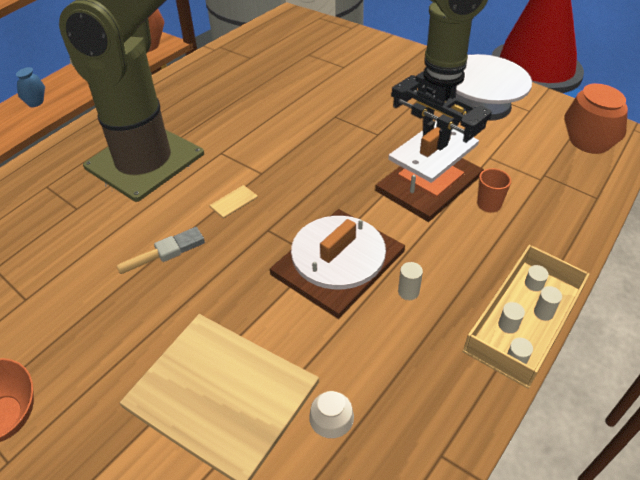

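The plate is up about 55 mm, level (it looks parallel in the wrist view), with the pin top at (313,137) now below the hole. The load reads 6 N. I raise it more and then move across to the board.

```bash
python3 -m jog '[[0,0,-0.01,0,1],[0,0,-0.02,0,1],[0,0,-0.02,0,1],[0,0,-0.02,0,1],[0,0,-0.02,0,1],[0,0,-0.01,0,1],[0.002,0.01,0,0,1],[0.003,0.02,0,0,1],[0.003,0.025,0,0,1],[0.003,0.03,0,0,1],[0.003,0.03,0,0,1],[0.003,0.03,0,0,1],[0.003,0.03,0,0,1],[0.003,0.03,0,0,1],[0.003,0.03,0,0,1],[0.003,0.03,0,0,1],[0.003,0.03,0,0,1],[0.003,0.03,0,0,1],[0.003,0.02,0,0,1],[0.002,0.01,0,0,1]]'
python3 -c "
from h import *
go(.558,-.311,.2,-6.3)"
```

```text
clock: 9.85
tool_pos: [0.5642, -0.0522, 0.2026]
eef_rot: [0.998, -0.058, -0.001, 0.001]
contact_force: [-0.7, 0.6, -5.3]
opening: 0.248
clock 9.85 pos [ 0.5642 -0.0522  0.2026] yaw -6.69 tilt 0.21 q [ 0.27  0.68 -0.44  1.77  0.4   0.77 -0.49] F [-0.7  0.6 -5.3] op 0.248
d_tool [0.024  0.2577 0.0033] turns -0.0011
```

```bash
python3 -m jog '[[0.001,0.01,0,0,1],[0.002,0.02,0,0,1],[0.003,0.03,0,0,1],[0.003,0.03,0,0,1],[0.003,0.03,0,0,1],[0.003,0.03,0,0,1],[0.003,0.03,0,0,1],[0.003,0.03,0,0,1],[0.002,0.02,0,0,1],[0.001,0.015,0,0,1],[0.001,0.01,0,0,1],[0,0.003,0,0,1],[0,0,0,0,1],[0,0,0,0,1]]'
python3 - <<'E'
from h import *
go(.558,-.311,.2,-6.3)
for n in ['wrist','top']:
    im=r.snapshot(n);cv2.imwrite(f'pics/{n}4.png',im[:,:,::-1])
    for t,z in [('oblong_plate',.19),('ware_board',.016)]:
      for x in r.cut_out(t,n)[:1]:
        a=rect(n,x['pixels'],z);print(n,t,round(x['score'],2),np.round(x['rect']),a)
E
```

```text
clock: 11.25
tool_pos: [0.5619, -0.3055, 0.2038]
eef_rot: [0.998, -0.055, 0.0, -0.001]
contact_force: [0.6, 0.2, -4.9]
opening: 0.247
clock 11.25 pos [ 0.5619 -0.3055  0.2038] yaw -6.32 tilt 0.07 q [ 0.68  0.78 -0.47  1.54  0.41  0.92 -0.04] F [ 0.6  0.2 -4.9] op 0.247
d_tool [-0.0033  0.0059  0.0038] turns -0.0
wrist oblong_plate 0.75 [168.  99. 460. 450.] (((563.8958740234375, -285.85516357421875), (131.89791870117188, 108.52238464355469), 83.70125579833984), array([[ 502.72684, -345.45288],
       [ 610.5941 , -357.35913],
       [ 625.06494, -226.25745],
       [ 517.19763, -214.3512 ]], dtype=float32))
wrist ware_board 0.59 [139.  61. 461. 292.] (((599.6050415039062, -209.0864715576172), (29.471576690673828, 140.6229248046875), 84.30431365966797), array([[ 528.1782 , -216.77147],
       [ 668.10693, -230.72755],
       [ 671.03186, -201.40147],
       [ 531.10315, -187.44539]], dtype=float32))
top oblong_plate 0.75 [475. 198. 577. 276.] (((565.491455078125, -267.12738037109375), (101.94668579101562, 107.02340698242188), 83.93971252441406), array([[ 506.8973 , -312.16638],
       [ 613.3226 , -323.46533],
       [ 624.0856 , -222.08838],
       [ 517.66034, -210.78943]], dtype=float32))
top ware_board 0.83 [440. 185. 561. 314.] (((556.1817016601562, -307.8314208984375), (241.63140869140625, 203.75119018554688), 5.8847336769104), array([[ 425.55762, -218.87962],
       [ 446.44775, -421.5571 ],
       [ 686.8058 , -396.7832 ],
       [ 665.91565, -194.10574]], dtype=float32))
```

View pics/wrist4.png

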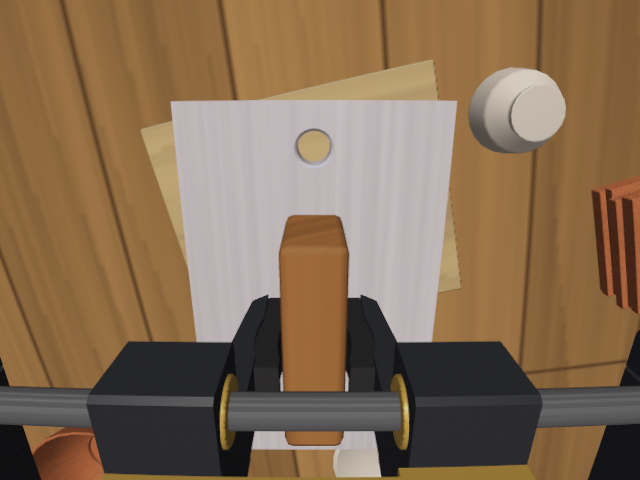

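View pics/top4.png

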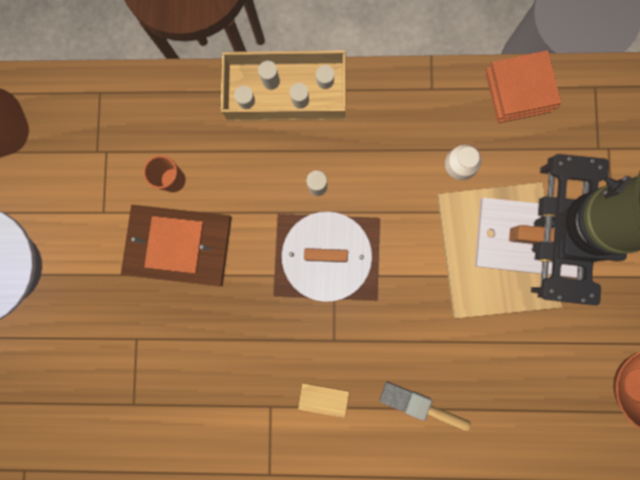

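The board's centre measures (0.556, -0.308) again. In the wrist view the plate still sits level in the jaws, with its edges at the same pixels as after the lift. I correct by about 5 mm and go down to near contact.

```bash
python3 -m jog '[[-0.0025,0.002,0.01,0,1],[-0.0025,0.002,0.02,0,1],[0,0,0.02,0,1],[0,0,0.02,0,1],[0,0,0.02,0,1],[0,0,0.02,0,1],[0,0,0.02,0,1],[0,0,0.015,0,1],[0,0,0.008,0,1],[0,0,0.004,0,1],[0,0,0,0,1],[0,0,0,0,1]]'
python3 -c "
from h import *
go(.5565,-.3095,.0367,-6.3)"
```

```text
clock: 12.75
tool_pos: [0.5568, -0.3109, 0.0475]
eef_rot: [0.998, -0.056, 0.001, 0.0]
contact_force: [0.9, 0.6, -5.3]
opening: 0.249
clock 12.75 pos [ 0.5568 -0.3109  0.0475] yaw -6.44 tilt 0.09 q [ 0.63  0.98 -0.37  1.64  0.54  0.62 -0.14] F [ 0.9  0.6 -5.3] op 0.249
d_tool [-0.0004 -0.0014  0.0108] turns -0.0004
```

```bash
python3 -m jog '[[0,0,0.003,0,1],[0,0,0.002,0,1],[0,0,0.002,0,1],[0,0,0.001,0,1],[0,0,0.001,0,1],[0,0,0.001,0,1],[0,0,0,0,1]]'
python3 -c "
from h import *
go(.5565,-.3095,.0367,-6.3)
im=r.snapshot('scene');cv2.imwrite('pics/s5.png',im[:,:,::-1])"
```

```text
clock: 13.45
tool_pos: [0.5561, -0.3107, 0.0367]
eef_rot: [0.998, -0.056, 0.0, 0.0]
contact_force: [0.6, -0.6, -5.9]
opening: 0.244
clock 13.45 pos [ 0.5561 -0.3107  0.0367] yaw -6.43 tilt 0.01 q [ 0.63  0.99 -0.36  1.64  0.54  0.61 -0.14] F [ 0.6 -0.6 -5.9] op 0.244
d_tool [ 0.0002 -0.0012  0.    ] turns -0.0004
```

View pics/s5.png

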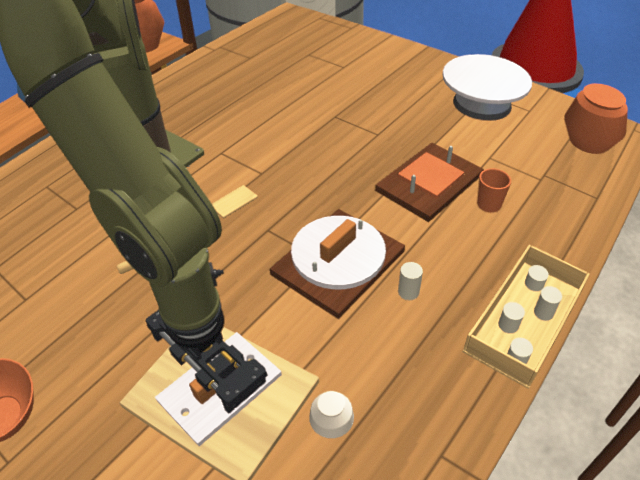

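The plate is just above the board at about (220,385), and no contact force shows yet. I go down in 0.5 mm steps.

```bash
python3 -m jog '[[0,0,0.0005,0,1],[0,0,0.0005,0,1],[0,0,0,0,1]]'; python3 -m jog '[[0,0,0.0005,0,1],[0,0,0.0005,0,1],[0,0,0,0,1]]'
```

```text
clock: 13.8
tool_pos: [0.5562, -0.3107, 0.0367]
eef_rot: [0.998, -0.056, 0.0, 0.0]
contact_force: [-2.9, 1.2, 4.6]
opening: 0.244
clock: 14.1
tool_pos: [0.5561, -0.3107, 0.0366]
eef_rot: [0.998, -0.056, 0.0, 0.0]
contact_force: [-5.3, 1.6, 12.8]
opening: 0.246
```

Contact is made: the vertical force went from -6 N to +13 N. I ease off 1 mm, then open. The fingers then have about 8 mm above the plate, and I retreat straight up.

```bash
python3 -m jog '[[0,0,-0.0007,0,1],[0,0,0,0,0.6],[0,0,0,0,0.4],[0,0,0,0,0.2],[0,0,0,0,0],[0,0,0,0,0],[0,0,0,0,0],[0,0,0,0,0],[0,0,0,0,0]]'
python3 - <<'E'
from h import *
go(.5565,-.3095,.2,-6.3)
im=r.snapshot('wrist');cv2.imwrite('pics/w6.png',im[:,:,::-1])
E
```

```text
clock: 15.0
tool_pos: [0.5561, -0.3107, 0.0354]
eef_rot: [0.998, -0.056, 0.0, 0.0]
contact_force: [-0.0, -0.4, 0.3]
opening: 0.945
clock 15.0 pos [ 0.5561 -0.3107  0.0354] yaw -6.43 tilt 0.01 q [ 0.63  1.   -0.36  1.64  0.54  0.6  -0.15] F [-0.  -0.4  0.3] op 0.945
d_tool [ 0.0003 -0.0012 -0.1646] turns -0.0004
```

View pics/w6.png

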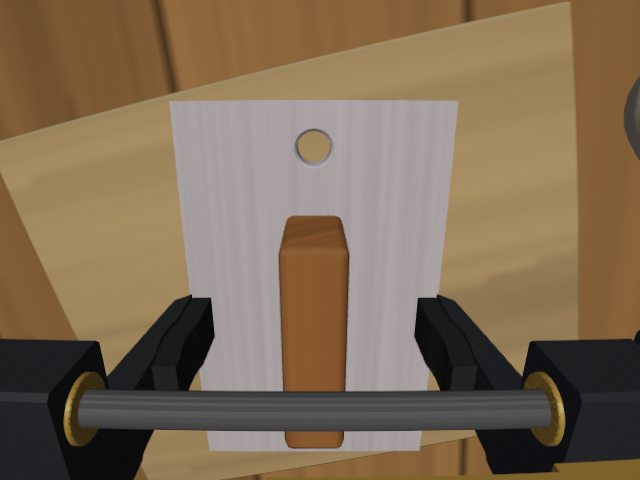

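The fingers are free of the handle and the plate lies flat on the plywood. I go straight up.

```bash
python3 -m jog '[[0,0,-0.005,0,0],[0,0,-0.01,0,0],[0,0,-0.02,0,0],[0,0,-0.03,0,0],[0,0,-0.03,0,0],[0,0,-0.03,0,0],[0,0,-0.03,0,0],[0,0,-0.02,0,0],[0,0,-0.01,0,0],[0,0.02,0,0,0],[0,0.03,0,0,0],[0,0.03,0,0,0],[0,0.03,0,0,0],[0,0.03,0,0,0],[0,0.02,0,0,0],[0,0,0,0,0],[0,0,0,0,0]]'
python3 - <<'E'
from h import *
go(.5565,-.3095,.2,-6.3)
for n in ['top','scene']:
    im=r.snapshot(n);cv2.imwrite(f'pics/{n}7.png',im[:,:,::-1])
    for t,z in [('oblong_plate',.028),('ware_board',.016),('round_plate',.04)]:
      for x in r.cut_out(t,n)[:1]:
        a=rect(n,x['pixels'],z);print(n,t,round(x['score'],2),np.round(x['rect']),a[0])
E
```

```text
clock: 16.75
tool_pos: [0.538, -0.4685, 0.22]
eef_rot: [0.998, -0.056, -0.0, -0.001]
contact_force: [-0.7, 0.3, -0.2]
opening: 1.002
clock 16.75 pos [ 0.538  -0.4685  0.22  ] yaw -6.43 tilt 0.1 q [ 0.87  0.87 -0.49  1.27  0.41  1.11  0.24] F [-0.7  0.3 -0.2] op 1.002
d_tool [ 0.0006 -0.16    0.0202] turns -0.0004
top oblong_plate 0.84 [451. 220. 548. 281.] ((555.3075561523438, -305.3633728027344), (169.3441925048828, 105.8152847290039), 83.81704711914062)
top round_plate 0.66 [280. 210. 370. 304.] ((541.5640869140625, 17.56572723388672), (166.13983154296875, 165.90292358398438), 45.035457611083984)
scene oblong_plate 0.87 [156. 332. 282. 444.] ((559.5473022460938, -311.46826171875), (166.381591796875, 111.7635498046875), 83.92117309570312)
scene ware_board 0.86 [119. 308. 321. 480.] ((561.4346313476562, -315.8066101074219), (244.2957000732422, 203.09300231933594), 6.306591510772705)
scene round_plate 0.59 [292. 217. 384. 290.] ((547.141357421875, 9.112167358398438), (164.1163330078125, 173.41500854492188), 39.666324615478516)
```

View pics/top7.png

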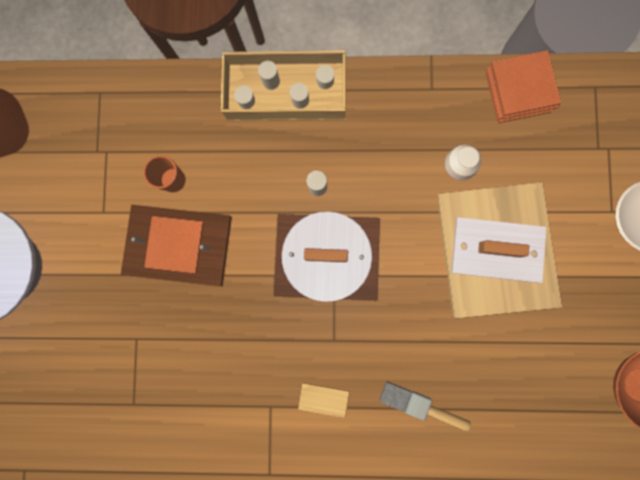

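View pics/scene7.png

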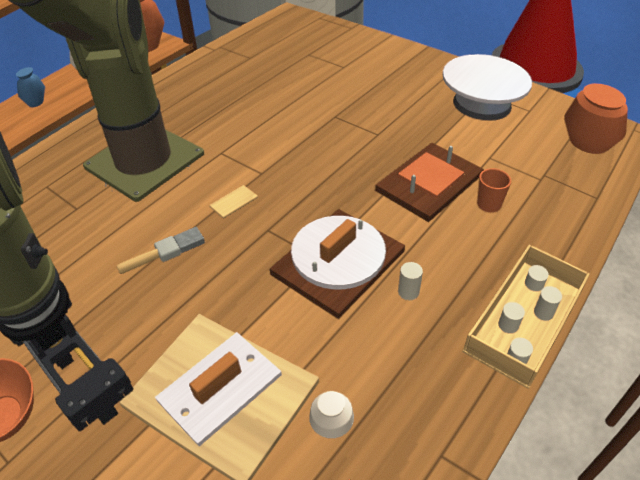

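The plate lies flat in the middle of the board, at (499,250) in the top view. The round plate is still at (326,256), and the arm is clear.

```bash
python3 -c "
from plant import r
print(r.finish_job())"
```

```text
the job is handed in; nothing more can be done
None
```

I gripped the oblong plate by its handle and lifted it straight up about 55 mm, level and clear of its pins. I then carried it high across the scene and set it down on the plywood board in 0.5 mm steps. Contact showed as about 13 N, after which I released and backed away. I handed the job in at about 17 s of the 42 s allowed.

- **Placing:** the plate lies flat, handle up, 3–5 mm from the board's centre in both the top and scene cameras. The limit is 35 mm.
- **Round plate:** it has not moved (under 0.1 mm in the top camera).
- **Arm:** it is clear of everything, with the force reading near zero.
- **Checks that missed or disagreed:** the networks missed the board in the last top picture, so I used its earlier position there. They also missed the round plate in the first scene picture. The two cameras differ by several millimetres in absolute position, well inside the tolerance.

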